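Reset a tripped harness tester through its hidden hole

TASK

The harness tester has tripped. Take the green-handled reset probe out of its wooden rack, feel along the black groove in the tester's sloping face with the probe's tip until it drops into the hidden hole, and push the reset plunger at the bottom fully home, so that the green flag comes up. Then stand the probe back in its rack, fully seated, and leave the tape measure, the multimeter and the cup where they are.

Things in the scene. Friction and masses are not known exactly. Their poses are not given: they have to be found in the camera images.
- probe_grip (a point): centre of the reset probe's handle, the green square part with black bands, 24 x 24 mm and 60 mm long. The probe is loose, straight, 40 to 85 g. Its own z axis runs from the tip up through the handle; x and y are square to the handle's faces. At the start it stands upright in the rack, the handle's lower end resting on the rack's top.
- probe_tip (a point): the very end of the probe's round steel tip, 100 mm below the handle's centre along the probe's own z axis (same axes). The steel shaft between tip and handle is 6 mm in diameter and 70 mm long.
- rack_hole (a point): centre of the mouth of the rack's hole, on the top of a fixed wooden block 80 x 80 mm and 85 mm high; z up. The hole is 17 x 17 mm with a 3 mm chamfer, square to the block, straight down and deep enough for the whole shaft: a seated probe has its handle's lower end flat on the block's top and its tip 70 mm below this point.
- tester: the harness tester, a fixed grey bench console 180 mm wide (y); origin on the bench under the middle of its face, z up. Its flat face, 130 mm long up the slope, leans 30 degrees from level and looks up and to the tester's -x, the robot's side; the middle of the face is 100 mm high. A green flag rises 11 mm out of a black strip in the face's upper +y corner as the plunger goes home.
- groove_mid (a point): middle of the groove, at face level. z: square out of the face; y: level, along the groove; x: up the slope. The groove, framed in yellow, is 12 mm wide, 74 mm long, its black floor 4.5 mm below the face. In the floor, black on black, is a hole 11 mm along y, as wide as the groove, square to the face, its centre anywhere within 20 mm of this point along y (it differs every time).
- plunger (a joint): how far the black reset plunger in the hole has been pushed in: 0 at the start, its top 16 mm below the face; 0.006 m fully home, 22 mm below the face. It takes about 4 N and stays where it is pushed. A probe more than about 10 degrees off the face's z axis does not get down to it.
- tape_measure: bystander: orange tape measure standing on the bench, 65 x 34 mm, 58 mm high; origin at the centre of its underside.
- multimeter: bystander: yellow multimeter lying flat, 150 (x) x 75 (y) mm, 45 mm high with its dial; origin at the centre of its underside.
- grommet_cup: bystander: white plastic cup, 72 mm across the rim, 75 mm high; origin at the centre of its underside.
Mind the look-alikes: they are no part of the job. Of the things that look like the part that bears probe_grip, the larger one is meant. Several things have the shape of the tester; the one meant has the colours described above.

How it is judged:
By the outcome, as a careful person would: the job done as asked, in the order asked, and still so for the second after the job is handed in, with the robot touching nothing.
It also fails if it takes over 72 s, if anything falls off the work surface, if the arm or the gripper's body presses on something with over 40 N, if the wrist force passes 120 N, or if a joint passes its speed limit or range.

ROBOT

A 6-joint arm with a two-finger parallel gripper is mounted at the origin on the work surface. World frame = base frame: x ahead of the robot, y to its left, z up, the work surface at z = 0. Lengths are in mm, angles in rad, forces in N, time in s.
With the tool pointing down it reaches from about 300 to 775 mm from the base axis. Payload 14.6 kg.
Tool frame: the origin (TCP) lies at the very end of the fingers, on their centre line; the grasp point (between the pads) lies 19 mm behind it (grip_point_offset is the distance from the TCP to the grasp point, in mm); z points along the fingers, y is the line along which they close (so a half turn about z gives the same grasp; the last joint's range is limited). The gripper opens to 94 mm and grips with 3 to 60 N. Pads are 16 mm wide; open, the fingers measure 119 mm over their backs; the gripper's body (75 mm by 177 mm) begins 78 mm behind the grasp point.
Start: joints at [1.151, 0.3, 1.521, -0, 1.321, -0.067], TCP at [190.037, 516.116, 205.446] pointing down, gripper open.
Joint ranges: [-3.03, 3.03], [-0.79, 2.21], [0.23, 2.52], [-1.04, 4.18], [0, 3.07], [-2.55, 2.55]. Speed limits (rad/s): [2.22, 2.22, 2.57, 3.14, 3.14, 3.14].

INTERFACE

Orientations are given as [roll, pitch, yaw] about the fixed x, y, z axes, in that order (R = Rz(yaw) Ry(pitch) Rx(roll)).
In Python, from cell import read_state, camera, camera_info, sign_off, grip_point_offset gives the robot as it stands.
- The arm moves only by the shell command python3 -m handwheel 'ROWS' [FORCE]. ROWS is text: rows parted by semicolons, each of 5 numbers parted by spaces: the shift along the world's x, y, z in units of 40 mm (1.0 is 40 mm), then the turn about the world's z in units of 5 degrees (1.0 is 5 degrees), then the closure, from 0 (fully open) to 1 (shut). In form: dx dy dz yaw gripper; .... A call has 1 to 12 rows; each row shifts and turns the commanded pose from where the row before left it; what a row does not reach is not made up. A row lasts 1/12 s, in which the tool goes at most 41.7 mm and 7.16 degrees, less where a joint would pass 70% of its speed; a pose out of reach is approached as far as the arm can. A call is refused whole if a number of a shift passes 1 or a number of a turn 1, either way. A call with a gripper value outside its range is refused whole. The fingers move at their own pace and stop on an object; FORCE is the grip in N (left out, the last holds). Time passes only in rows, so rows that do not move let the fingers close. It gives the time, the measured TCP pose, the force, the opening and the grip force at its end, in the units of the state.
- read_state(): the state, without advancing time (a new reading comes with each control period).
- camera(name): name is "side" or "top"; returns (picture, depth): 480x640x3 uint8, red, green, blue; 480x640 float32, mm along the optical axis (not along the pixel's ray), 0 where there is no reading.
- camera_info(name): a dict with "intrinsics" (3x3 intrinsics, pixels), "world_from_camera" (4x4, takes a point from camera to world coordinates). Camera axes: x right, y down, z forward; pixel columns grow to the right and rows downward; lengths in mm; the calibration is good to about 2 mm. A picture is of the moment at which its call begins. camera_info takes no time and is no camera call.
- sign_off(): hands the job in; it is judged then, once.
The state is a dict: "clock": time; "joints": joint angles; "qd": joint speeds; "effort": joint torques, N m; "eef_pos": TCP position; "eef_rot": TCP orientation; "wrist_force": force on the tool from outside, world axes, zero at the start; "moment": the same for the moment, N m; "finger_gap": finger opening in mm; "finger_force": force on a finger pad.
Only numpy, scipy, OpenCV 4.12 (cv2) and the standard library are available. Lean on these libraries where they do the work, as an engineer would, in place of code of your own. Each camera call takes 0.05 s, during which the arm holds its last target. There are 200 camera calls.

## Working session

There is one attempt and no reset: what is moved stays moved. The work goes in short steps, Python scripts to look and compute and a shell command to move; the robot and the scene stay as the last step left them, time stands still between calls to the robot, and variables do not carry over. Pictures are saved under pics/ and viewed, at most 14 in all, crops included, and the job is handed in when it is done.

```bash
mkdir -p pics; ls; cat > h.py <<'E'
import numpy as np, cv2
from cell import *
def snap(n,f=None):
    im,d=camera(n)
    if f: cv2.imwrite('pics/'+f,im[:,:,::-1])
    return im,d
def ray(n,u,v):
    c=camera_info(n);K=np.array(c['intrinsics']);T=np.array(c['world_from_camera'])
    r=T[:3,:3]@np.linalg.inv(K)@[u,v,1.]; return T[:3,3],r
def onz(n,u,v,z):
    o,r=ray(n,u,v); return o+r*(z-o[2])/r[2]
def dep(n,d,u,v):
    o,r=ray(n,u,v); return o+r*d[int(v),int(u)]
def two(u1,v1,u2,v2,a='top',b='side'):
    o,r=ray(a,u1,v1);p,s=ray(b,u2,v2)
    t=np.linalg.lstsq(np.c_[r,-s],p-o,rcond=None)[0]
    A=o+r*t[0];B=p+s*t[1]; return (A+B)/2,np.linalg.norm(A-B)
E
python3 - <<'E'
from h import *
np.set_printoptions(precision=2,suppress=True)
for n in('top','side'):
    snap(n,n+'0.png');c=camera_info(n);print(np.array(c['intrinsics']),np.array(c['world_from_camera']))
print(read_state(),grip_point_offset)
E
```

```text
pics
[[459.8    0.   314.09]
 [  0.   459.8  248.77]
 [  0.     0.     1.  ]] [[ -0.02  -0.99   0.16 374.19]
 [ -1.     0.02   0.01 -24.92]
 [ -0.01  -0.16  -0.99 883.91]
 [  0.     0.     0.     1.  ]]
[[615.45   0.   318.7 ]
 [  0.   615.45 237.32]
 [  0.     0.     1.  ]] [[   0.84   -0.29    0.46  -69.1 ]
 [  -0.54   -0.46    0.7  -872.57]
 [   0.     -0.84   -0.55  774.66]
 [   0.      0.      0.      1.  ]]
{'clock': 0.1, 'joints': array([ 1.15,  0.3 ,  1.52,  0.  ,  1.32, -0.07]), 'qd': array([ 0., -0., -0.,  0., -0.,  0.]), 'effort': array([  0.  , -53.26, -35.33,   0.07,   0.02,   0.  ]), 'eef_pos': array([189.95, 515.92, 204.96]), 'eef_rot': array([-3.14, -0.  ,  2.79]), 'wrist_force': array([ 0.52, -0.29, -0.32]), 'moment': array([ 0.02,  0.01, -0.02]), 'finger_force': 0.0, 'finger_gap': 93.91528423923349} 18.8
```

View pics/top0.png

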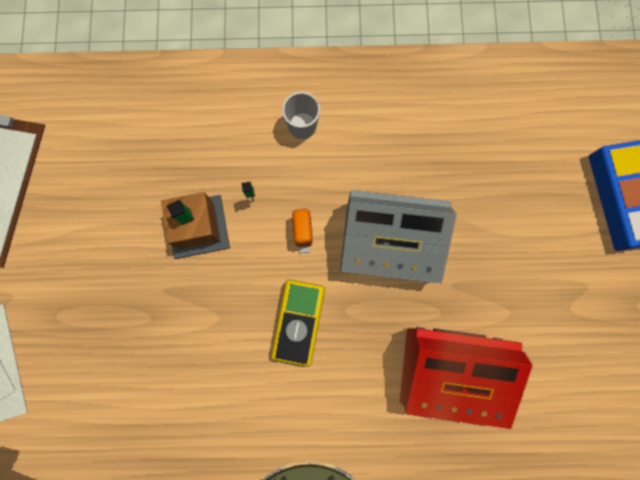

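View pics/side0.png

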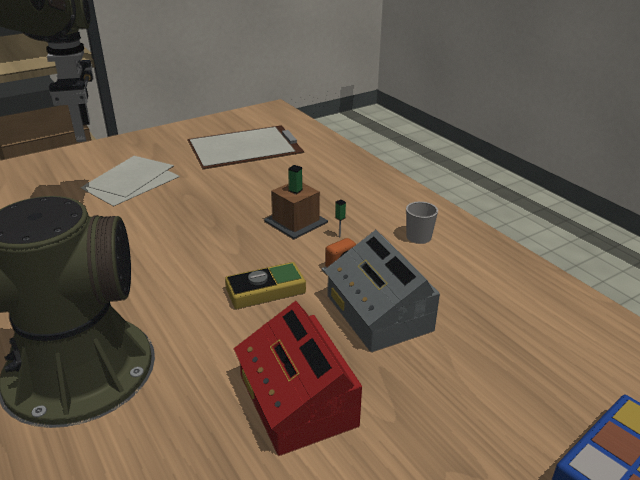

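```bash
cat > m.py <<'E'
from h import *
np.set_printoptions(precision=1,suppress=True)
def cloud(n,d):
    v,u=np.mgrid[:480,:640];o,r0=ray(n,0,0)
    c=camera_info(n);K=np.array(c['intrinsics']);T=np.array(c['world_from_camera'])
    P=np.stack([(u-K[0,2])/K[0,0],(v-K[1,2])/K[1,1],np.ones_like(u)],-1)*d[...,None]
    return P@T[:3,:3].T+T[:3,3]
def rect(P):
    return cv2.minAreaRect(P[:,:2].astype(np.float32))
E
python3 - <<'E'
from m import *
it,dt=snap('top');is_,ds=snap('side')
W={'top':cloud('top',dt),'side':cloud('side',ds)};I={'top':it,'side':is_}
B={'top':(160,195,230,255),'side':(262,160,330,240)}
G={'top':(340,188,458,285),'side':(325,228,440,345)}
for n in W:
    w=W[n];h=cv2.cvtColor(I[n],cv2.COLOR_RGB2HSV)
    u0,v0,u1,v1=B[n];w1=w[v0:v1,u0:u1];h1=h[v0:v1,u0:u1]
    z=w1[...,2]
    top=w1[(z>130)];print(n,'handle top z',np.percentile(z,[99,100]),'rect',rect(top[top[:,2]>np.percentile(top[:,2],60)]) )
    g=(h1[...,0]>45)&(h1[...,0]<85)&(h1[...,1]>100);print(' green n',g.sum(),w1[g].mean(0))
    r=(z>78)&(z<92)&(h1[...,0]<25)&(h1[...,1]>80);print(' racktop',r.sum(),np.median(z[r]),rect(w1[r]))
    u0,v0,u1,v1=G[n];w1=w[v0:v1,u0:u1];h1=h[v0:v1,u0:u1]
    y=(h1[...,0]>18)&(h1[...,0]<34)&(h1[...,1]>110)&(w1[...,2]>60)
    k,l,s,c=cv2.connectedComponentsWithStats(y.astype(np.uint8),connectivity=8)
    for i in range(1,k):
        if s[i,4]>25:
            p=w1[l==i];print(' yellow',s[i],p.mean(0),(c[i]+[u0,v0]))
            q=p-p.mean(0);U,S,V=np.linalg.svd(q,full_matrices=False);print('  axes',V,np.ptp(q@V.T,0))
    # face normal
    gr=(h1[...,1]<60)&(w1[...,2]>72)&(w1[...,2]<128)
    p=w1[gr]
    best=None;rng=np.random.default_rng(0)
    for _ in range(300):
        a=p[rng.choice(len(p),3,False)];nn=np.cross(a[1]-a[0],a[2]-a[0]);L=np.linalg.norm(nn)
        if L<100: continue
        nn/=L;m=abs((p-a[0])@nn)<1.5
        if best is None or m.sum()>best.sum():best=m
    q=p[best];c0=q.mean(0);V=np.linalg.svd(q-c0,full_matrices=False)[2][2];V*=np.sign(V[2])
    print(' face n',V,best.sum(),c0,'tilt',np.degrees(np.arccos(V[2])),'yaw',np.degrees(np.arctan2(-V[1],-V[0])))
E
```

```text
top handle top z [146.5 883.9] rect ((470.4639892578125, 101.22216033935547), (316.2973937988281, 26.040306091308594), 47.94020462036133)
 green n 177 [558.2 198.2 129.7]
 racktop 1573 84.53114331816141 ((567.10205078125, 207.7917022705078), (81.57737731933594, 81.0073013305664), 9.813502311706543)
 face n [-0.5  0.1  0.9] 3944 [ 509.7 -164.7  100.3] tilt 30.44812790121987 yaw -7.770927723043887
side handle top z [145.2 774.7] rect ((246.0155029296875, -322.39434814453125), (1267.714111328125, 29.341339111328125), 58.87211608886719)
 green n 258 [563.5 201.2 115.8]
 racktop 565 84.75813605833605 ((565.959228515625, 208.1837921142578), (86.3149642944336, 87.794189453125), 10.392187118530273)
 face n [-0.5  0.1  0.9] 2516 [ 506.7 -171.    99.8] tilt 30.177672552033677 yaw -7.724016650644777
```

```bash
python3 - <<'E'
from m import *
B={'top':(155,190,230,255),'side':(262,160,330,240)}
G={'top':(360,228,435,258),'side':(350,255,395,295)}
for n in B:
    im,d=snap(n);w=cloud(n,d);h=cv2.cvtColor(im,cv2.COLOR_RGB2HSV)
    u0,v0,u1,v1=B[n];w1=w[v0:v1,u0:u1].reshape(-1,3);d1=d[v0:v1,u0:u1].ravel()
    t=w1[(w1[:,2]>141)&(d1>0)&(w1[:,2]<150)];print(n,len(t),t.mean(0),rect(t))
    t=w1[(w1[:,2]>95)&(d1>0)&(w1[:,2]<150)];print(n,'hdl',len(t),rect(t))
    u0,v0,u1,v1=G[n];w1=w[v0:v1,u0:u1];h1=h[v0:v1,u0:u1]
    print(n,'hsv max sat',h1[...,1].max())
    y=(h1[...,0]>12)&(h1[...,0]<36)&(h1[...,1]>90)
    k,l,s,c=cv2.connectedComponentsWithStats(cv2.morphologyEx(y.astype(np.uint8),cv2.MORPH_CLOSE,np.ones((3,3))),connectivity=8)
    for i in range(1,k):
        if s[i,4]>15:
            p=w1[(l==i)];print(' yellow',s[i],p.mean(0),rect(p),c[i]+[u0,v0], (p.min(0)+p.max(0))/2)
    if n=='top': cv2.imwrite('pics/c1.png',cv2.resize(im[180:300,330:470,::-1],None,fx=5,fy=5,interpolation=cv2.INTER_CUBIC))
E
```

```text
top 216 [567.5 207.4 144.8] ((567.9910888671875, 207.96231079101562), (25.264419555664062, 24.4028377532959), 26.8515567779541)
top hdl 387 ((567.83642578125, 207.7359161376953), (25.362154006958008, 24.985157012939453), 24.835296630859375)
top hsv max sat 141
 yellow [ 13   8  49  16 195] [ 508.  -162.3  107.8] ((464.52288818359375, -99.10859680175781), (65.77287292480469, 224.3533935546875), 34.26516342163086) [397.2 242.6] [ 447.7 -114.7  484.7]
side 70 [565.1 206.4 145.1] ((564.3153686523438, 208.0474395751953), (28.546335220336914, 26.217023849487305), 24.25272560119629)
side hdl 318 ((564.966796875, 207.12962341308594), (29.850271224975586, 29.424041748046875), 28.17813491821289)
side hsv max sat 146
 yellow [ 8  5 29 30 81] [ 508.7 -163.3  101. ] ((509.1376953125, -162.00733947753906), (83.77017211914062, 19.363136291503906), 80.69979095458984) [372.3 274.4] [ 507.8 -161.5  101. ]
```

View pics/c1.png

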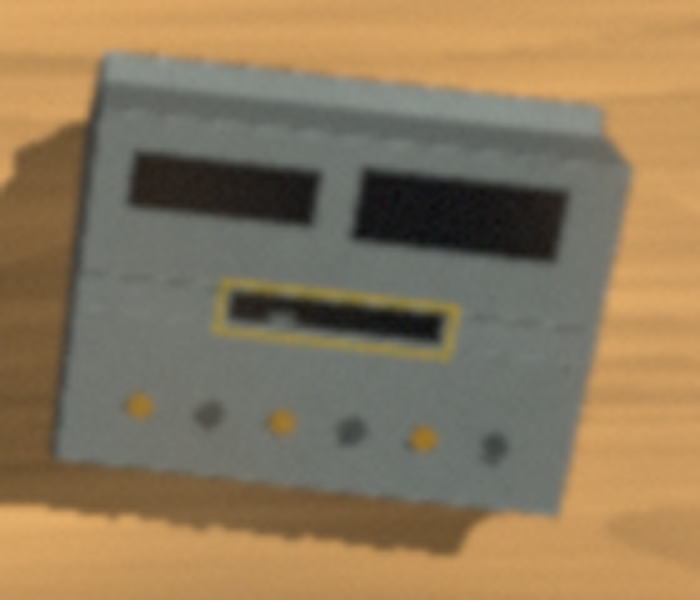

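```bash
python3 -m handwheel '0.785 -0.642 0 0.75 0;0.785 -0.642 0 0.75 0;0.785 -0.642 0 0.75 0;0.785 -0.642 0 0.75 0;0.785 -0.642 0 0.75 0;0.785 -0.642 0 0.75 0;0.785 -0.642 0 0.75 0;0.785 -0.642 0 0.75 0;0.785 -0.642 0 0.75 0;0.785 -0.642 0 0.75 0;0.785 -0.642 0 0.75 0;0.785 -0.642 0 0.75 0' 20; python3 -m handwheel '0 0 0 0 0'
```

```text
clock: 1.3
eef_pos: [568.1, 206.3, 205.5]
eef_rot: [3.142, 0.0, -2.706]
wrist_force: [0.5, -0.1, 0.1]
finger_gap: 94.1
finger_force: 0.0
clock: 1.38
eef_pos: [570.5, 203.3, 204.7]
eef_rot: [-3.141, -0.0, -2.709]
wrist_force: [-1.5, -0.2, -0.6]
finger_gap: 93.9
finger_force: 0.0
```

```bash
python3 -m handwheel '0 0 -0.9 0 0;0 0 -0.9 0 0;0 0 -0.4 0 0;0 0 -0.3 0 0;0 0 -0.2 0 0;0 0 0 0 0;0 0 0 0 0'
```

```text
clock: 1.97
eef_pos: [567.2, 208.2, 98.4]
eef_rot: [-3.141, 0.001, -2.709]
wrist_force: [-1.1, 0.2, 0.1]
finger_gap: 93.9
finger_force: 0.0
```

```bash
python3 -m handwheel '0 0 0 0 1;0 0 0 0 1;0 0 0 0 1;0 0 0 0 1;0 0 0 0 1;0 0 0 0 1;0 0 0 0 1;0 0 0 0 1' 20; python3 -m handwheel '0 0 0.5 0 1;0 0 1 0 1;0 0 1 0 1;0 0 1 0 1;0 0 0.3 0 1; 0 0 0 0 1'
python3 - <<'E'
from h import *
snap('side','s1.png')
E
```

```text
clock: 2.63
eef_pos: [566.8, 207.9, 97.4]
eef_rot: [-3.142, -0.0, -2.709]
wrist_force: [-0.1, -0.5, 0.8]
finger_gap: 44.3
finger_force: 0.0
clock: 3.13
eef_pos: [567.8, 208.3, 253.7]
eef_rot: [-3.141, 0.007, -2.709]
wrist_force: [0.2, 0.2, -0.2]
finger_gap: 4.3
finger_force: 0.0
```

View pics/s1.png

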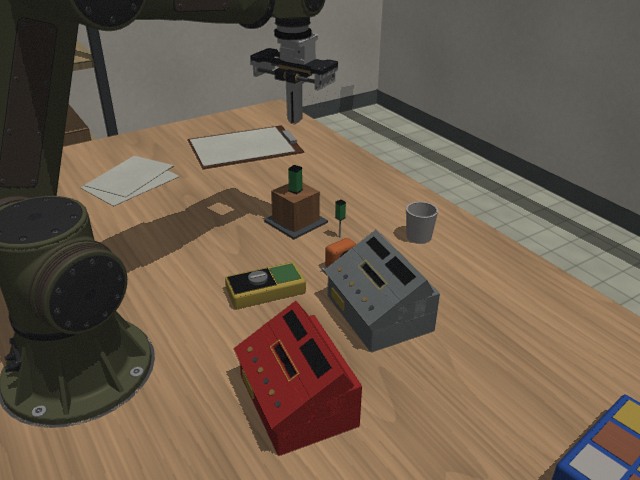

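Fingers are slower than I allowed: the picture shows the probe still upright in the rack (295,180), and the fingers closed empty above it (294,108). I'll open halfway, go down again and wait longer.

```bash
python3 -m handwheel '0 0 0 0 0.35;0 0 0 0 0.35;0 0 0 0 0.35;0 0 0 0 0.35;0 0 0 0 0.35;0 0 0 0 0.35;0 0 0 0 0.35;0 0 0 0 0.35;0 0 0 0 0.35;0 0 0 0 0.35' 20; python3 -m handwheel '0 0 -1 0 0.4;0 0 -1 0 0.4;0 0 -1 0 0.4;0 0 -0.5 0 0.4;0 0 -0.3 0 0.4; 0 0 0 0 0.4;0 0 0 0 0.4'
```

```text
clock: 4.02
eef_pos: [566.8, 208.0, 249.5]
eef_rot: [-3.142, 0.0, -2.709]
wrist_force: [0.8, 0.2, 0.0]
finger_gap: 60.3
finger_force: 0.0
clock: 4.6
eef_pos: [567.3, 208.1, 98.4]
eef_rot: [-3.141, 0.001, -2.709]
wrist_force: [0.2, 0.5, -0.7]
finger_gap: 56.3
finger_force: 0.0
```

```bash
python3 -m handwheel '0 0 0 0 1;0 0 0 0 1;0 0 0 0 1;0 0 0 0 1;0 0 0 0 1;0 0 0 0 1;0 0 0 0 1;0 0 0 0 1;0 0 0 0 1' 20
```

```text
clock: 5.35
eef_pos: [567.0, 208.1, 97.9]
eef_rot: [-3.142, 0.001, -2.709]
wrist_force: [-1.2, 0.1, 5.2]
finger_gap: 23.9
finger_force: 20.0
```

```bash
python3 -m handwheel '0 0 0.5 0 1;0 0 1 0 1;0 0 1 0 1;0 0 1 0 1;0 0 0.4 0 1; 0 0 0 0 1'; python3 -m handwheel '-0.127 -0.833 0 -0.55 1;-0.127 -0.833 0 -0.55 1;-0.127 -0.833 0 -0.55 1;-0.127 -0.833 0 -0.55 1;-0.127 -0.833 0 -0.55 1;-0.127 -0.833 0 -0.55 1;-0.127 -0.833 0 -0.55 1;-0.127 -0.833 0 -0.55 1;-0.127 -0.833 0 -0.55 1;-0.127 -0.833 0 -0.55 1;-0.127 -0.833 0 -0.55 1;-0.127 -0.833 0 -0.55 1'; python3 -m handwheel '0 0 0 0 1;0 0 0 0 1'
python3 - <<'E'
from h import *
im,_=snap('side')
cv2.imwrite('pics/s2.png',cv2.resize(im[80:360,240:520,::-1],None,fx=2.1,fy=2.1,interpolation=cv2.INTER_CUBIC))
E
```

```text
clock: 5.85
eef_pos: [567.9, 208.2, 258.0]
eef_rot: [-3.14, 0.007, -2.709]
wrist_force: [0.3, -0.1, -0.6]
finger_gap: 24.4
finger_force: 20.0
clock: 6.85
eef_pos: [505.0, -193.3, 251.8]
eef_rot: [3.141, -0.002, 2.996]
wrist_force: [0.8, -0.7, -0.2]
finger_gap: 24.1
finger_force: 20.0
clock: 7.02
eef_pos: [505.1, -193.0, 251.8]
eef_rot: [3.141, -0.002, 2.996]
wrist_force: [0.1, 0.2, -0.1]
finger_gap: 23.9
finger_force: 20.0
```

View pics/s2.png

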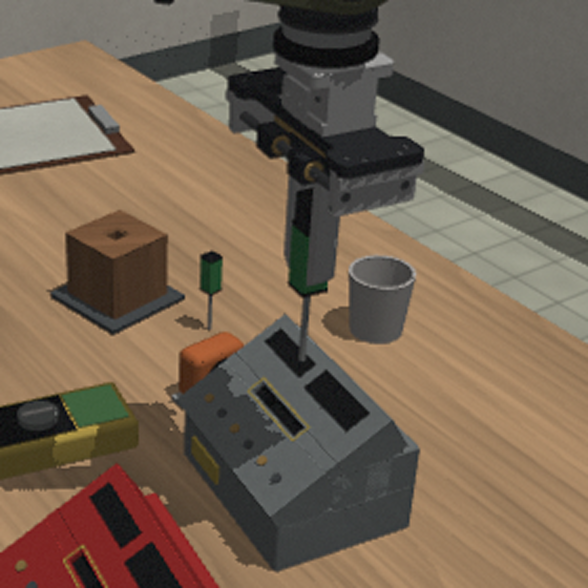

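```bash
python3 - <<'E'
from m import *
print('tip',onz('side',384.3,251.4,169),'hole',onz('side',295.7,191.4,85))
im,d=snap('side')
h=cv2.cvtColor(im,cv2.COLOR_RGB2HSV)[255:295,350:395]
y=((h[...,0]>12)&(h[...,0]<36)&(h[...,1]>85)).astype(np.uint8)
v,u=np.nonzero(y);print(len(u))
q=np.array([onz('side',a+350,b+255,0) for a,b in zip(u,v)])
# intersect frame pixels with face plane through z=100 at (508,-162)
n=np.array([-.5*.991,.5*.135,.866]);p0=np.array([508,-162,100.])
P=[]
for a,b in zip(u,v):
    o,r=ray('side',a+350,b+255);P.append(o+r*((p0-o)@n)/(r@n))
P=np.array(P)-p0;ey=np.array([.135,.991,0]);ex=np.cross(ey,n)
s=np.c_[P@ex,P@ey];print(np.percentile(s,[2,98],axis=0),cv2.minAreaRect(s.astype(np.float32)))
E
```

```text
tip [ 508.4 -193.   169. ] hole [567.2 206.3  85. ]
96
[[-41.3 -40.7]
 [ 10.9  41.2]] ((0.7526874542236328, 0.17879486083984375), (58.44972610473633, 75.91729736328125), 33.7269287109375)
```

```bash
python3 -m handwheel '0 0 -0.8 0 1;0 0 -0.5 0 1;0 0 -0.2 0 1;0 0 0 0 1'; for i in 1 2 3 4 5 6; do python3 -m handwheel '0 0 -0.08 0 1;0 0 0 0 1' | grep -E 'pos|wrist'; done
```

```text
clock: 7.45
eef_pos: [505.4, -190.6, 191.7]
eef_rot: [3.141, -0.003, 3.0]
wrist_force: [-0.7, -0.8, -0.1]
finger_gap: 24.1
finger_force: 20.0
eef_pos: [506.4, -191.6, 191.1]
wrist_force: [-0.1, -0.3, -0.9]
eef_pos: [506.0, -191.8, 187.3]
wrist_force: [-0.3, -0.3, -0.1]
eef_pos: [505.8, -191.9, 183.6]
wrist_force: [-0.9, -0.5, -0.0]
eef_pos: [505.7, -191.8, 180.2]
wrist_force: [-0.1, -0.8, -1.0]
eef_pos: [506.3, -192.0, 178.4]
wrist_force: [-1.3, 1.1, 9.0]
eef_pos: [507.4, -192.2, 177.0]
wrist_force: [-0.3, 1.4, 21.0]
```

```bash
python3 -m handwheel '0 0 0.14 0 1;0 0 0 0 1;0 0 0 0 1' 6; python3 -m handwheel '-0.216 0.029 -0.01 0 1;-0.216 0.029 -0.03 0 1;-0.21 0.028 -0.05 0 1;0 0 0 0 1';python3 -m handwheel '-0.205 0.028 -0.065 0 1;-0.2 0.027 -0.085 0 1;-0.19 0.026 -0.1 0 1;0 0 0 0 1;0 0 0 0 1'
python3 - <<'E'
from h import *
im,_=snap('side')
cv2.imwrite('pics/s3.png',cv2.resize(im[80:360,240:520,::-1],None,fx=2.1,fy=2.1,interpolation=cv2.INTER_CUBIC))
E
```

```text
clock: 8.7
eef_pos: [505.8, -191.9, 179.7]
eef_rot: [-3.142, -0.0, 2.998]
wrist_force: [0.2, -0.1, -1.0]
finger_gap: 23.9
finger_force: 6.0
clock: 9.03
eef_pos: [478.6, -188.1, 175.5]
eef_rot: [3.141, -0.002, 2.998]
wrist_force: [0.0, 0.0, -0.6]
finger_gap: 24.0
finger_force: 6.0
clock: 9.45
eef_pos: [456.3, -185.2, 166.2]
eef_rot: [3.142, -0.0, 2.998]
wrist_force: [1.0, 0.1, -0.8]
finger_gap: 23.9
finger_force: 6.0
```

View pics/s3.png

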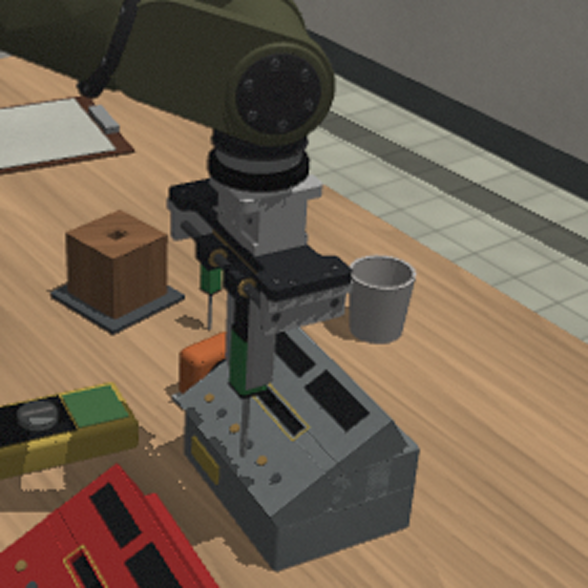

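```bash
python3 -m handwheel '0 0 0.9 0 1;0.7 0.52 0 0 1;0.7 0.52 0 0 1;0 0 0 0 1;0 0 -0.3 0 1;0 0 0 0 1' 20; for i in 1 2 3 4 5; do python3 -m handwheel '0 0 -0.06 0 1;0 0 0 0 1' | grep -E 'pos|wrist'; done
```

```text
clock: 10.0
eef_pos: [512.1, -143.1, 188.4]
eef_rot: [3.141, -0.003, 2.999]
wrist_force: [0.4, 0.6, -2.5]
finger_gap: 24.2
finger_force: 20.0
eef_pos: [512.3, -143.9, 187.8]
wrist_force: [0.6, -0.4, -0.8]
eef_pos: [512.3, -143.9, 185.5]
wrist_force: [-0.1, -0.4, -1.6]
eef_pos: [512.3, -143.7, 182.8]
wrist_force: [-0.4, -0.4, -0.7]
eef_pos: [512.3, -143.6, 180.3]
wrist_force: [-0.6, -0.0, -1.2]
eef_pos: [512.3, -143.6, 177.8]
wrist_force: [0.3, 0.3, -1.2]
```

Already below the floor level felt before, with no contact; going on gently.

```bash
for i in 1 2 3 4; do python3 -m handwheel '0 0 -0.06 0 1;0 0 0 0 1' | grep -E 'pos|wrist'; done
```

```text
eef_pos: [512.3, -143.5, 175.4]
wrist_force: [0.5, 0.2, -0.3]
eef_pos: [512.3, -143.6, 173.0]
wrist_force: [-0.2, -0.1, -1.5]
eef_pos: [512.5, -143.6, 170.8]
wrist_force: [1.4, 0.2, -0.7]
eef_pos: [512.9, -143.7, 168.7]
wrist_force: [3.8, -0.3, -1.4]
```

```bash
python3 -m handwheel '0 0 0 0 1;0 0 0 0 1' 6; python3 -m handwheel '-0.198 0.026 -0.01 0 1;-0.195 0.026 -0.025 0 1;-0.19 0.026 -0.042 0 1;0 0 0 0 1';python3 -m handwheel '-0.187 0.025 -0.06 0 1;-0.182 0.025 -0.075 0 1;-0.175 0.024 -0.09 0 1;0 0 0 0 1;0 0 0 0 1'
python3 - <<'E'
from h import *
im,_=snap('side')
cv2.imwrite('pics/s4.png',cv2.resize(im[80:360,240:520,::-1],None,fx=2.1,fy=2.1,interpolation=cv2.INTER_CUBIC))
E
```

```text
clock: 11.67
eef_pos: [512.3, -143.6, 168.7]
eef_rot: [-3.142, -0.0, 2.998]
wrist_force: [2.1, -0.1, 0.9]
finger_gap: 23.7
finger_force: 6.0
clock: 12.0
eef_pos: [487.4, -140.2, 165.2]
eef_rot: [3.141, -0.001, 2.998]
wrist_force: [0.2, 0.5, -1.1]
finger_gap: 24.0
finger_force: 6.0
clock: 12.42
eef_pos: [466.8, -137.4, 156.3]
eef_rot: [3.141, -0.001, 2.998]
wrist_force: [0.8, 0.2, -0.8]
finger_gap: 24.1
finger_force: 6.0
```

View pics/s4.png

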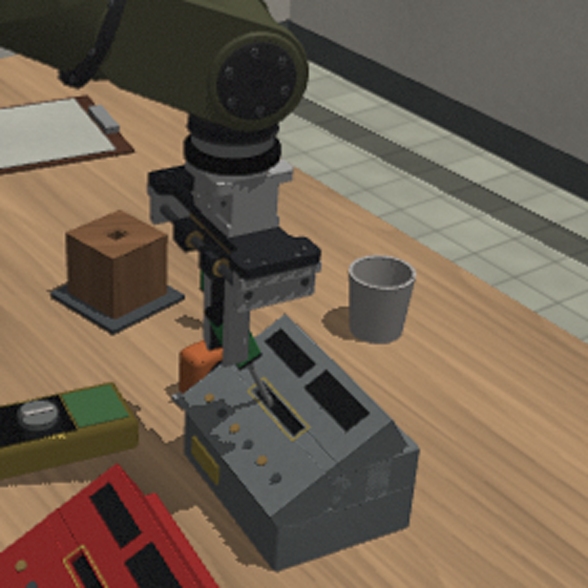

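```bash
python3 -m handwheel '0 0 0 0 1;0 0 0 0 1' 25|tail -1; for i in 1 2 3 4 5; do python3 -m handwheel '0.025 -0.0034 -0.0433 0 1;0 0 0 0 1' | grep -E 'pos|wrist'; done
```

```text
finger_force: 25.0
eef_pos: [468.6, -137.7, 154.7]
wrist_force: [-0.1, 0.4, 1.2]
eef_pos: [469.5, -137.8, 153.1]
wrist_force: [-0.0, 0.0, 2.3]
eef_pos: [470.5, -138.0, 151.2]
wrist_force: [0.2, -0.0, 2.6]
eef_pos: [471.5, -138.1, 149.5]
wrist_force: [-1.4, 0.1, 1.8]
eef_pos: [472.2, -138.3, 148.8]
wrist_force: [-9.5, 1.7, 16.4]
```

```bash
python3 -m handwheel '0.012 -0.0017 -0.02 0 1;0 0 0 0 1;0 0 0 0 1'
python3 - <<'E'
from h import *
im,_=snap('side')
cv2.imwrite('pics/s5.png',cv2.resize(im[210:360,300:460,::-1],None,fx=4,fy=4,interpolation=cv2.INTER_CUBIC))
E
```

```text
clock: 13.72
eef_pos: [472.4, -138.3, 148.6]
eef_rot: [-3.141, -0.0, 2.998]
wrist_force: [-14.0, 2.4, 24.7]
finger_gap: 23.6
finger_force: 25.0
```

View pics/s5.png

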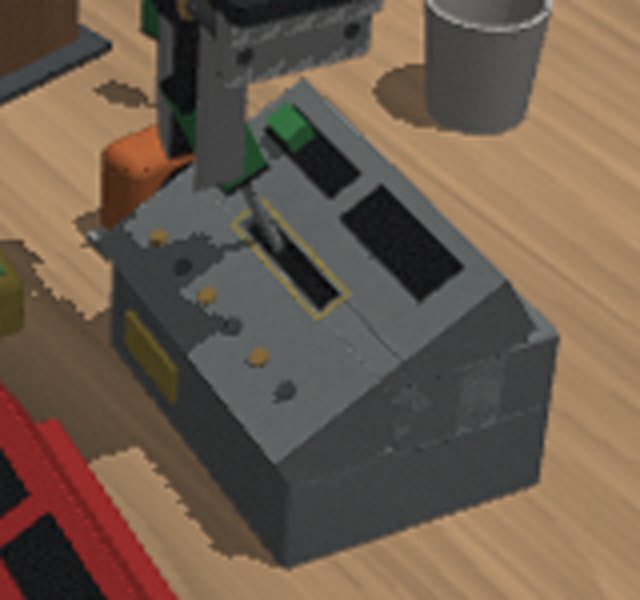

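The crop shows the green flag raised (290,127) and the probe in the groove's hole (272,235). Withdraw and swing the probe upright in the hole.

```bash
python3 -m handwheel '-0.06 0.008 0.104 0 1;-0.077 0.01 0.134 0 1;0 0 0 0 1;0 0 0 0 1' 25; python3 -m handwheel '0 0 0 0 1;0.175 -0.024 0.09 0 1;0.182 -0.025 0.075 0 1;0.187 -0.025 0.06 0 1;0 0 0 0 1' 6;python3 -m handwheel '0.19 -0.026 0.042 0 1;0.195 -0.026 0.025 0 1;0.198 -0.026 0.01 0 1;0 0 0 0 1';python3 -m handwheel '0.1 -0.013 0 0 1;0 0 0 0 1;0 0 0 0 1'
python3 - <<'E'
from h import *
im,_=snap('side')
cv2.imwrite('pics/s6.png',cv2.resize(im[80:360,240:520,::-1],None,fx=2.1,fy=2.1,interpolation=cv2.INTER_CUBIC))
E
```

```text
clock: 14.1
eef_pos: [467.3, -137.5, 156.6]
eef_rot: [3.142, 0.0, 2.998]
wrist_force: [0.4, -0.4, -0.2]
finger_gap: 23.8
finger_force: 25.0
clock: 14.52
eef_pos: [490.6, -140.7, 166.0]
eef_rot: [-3.141, 0.001, 2.998]
wrist_force: [0.0, 0.4, -0.8]
finger_gap: 24.0
finger_force: 6.0
clock: 14.85
eef_pos: [513.7, -143.8, 168.7]
eef_rot: [-3.142, 0.001, 2.998]
wrist_force: [-0.7, -0.7, -1.2]
finger_gap: 24.0
finger_force: 6.0
clock: 15.1
eef_pos: [516.5, -144.2, 168.6]
eef_rot: [-3.142, 0.0, 2.998]
wrist_force: [-0.5, -0.7, -1.4]
finger_gap: 24.3
finger_force: 6.0
```

View pics/s6.png

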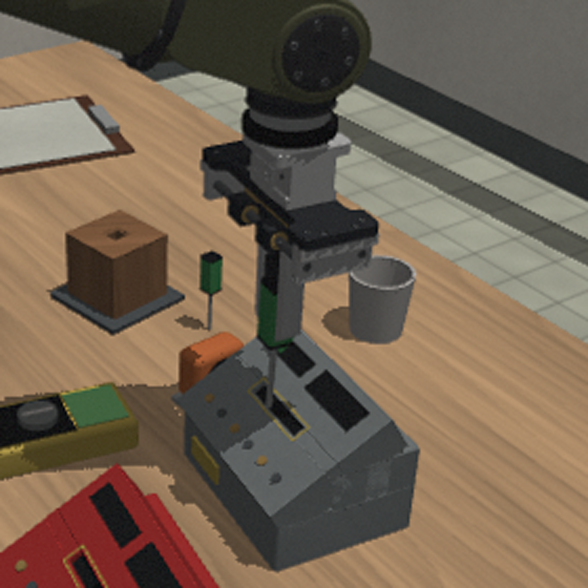

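```bash
python3 -m handwheel '0 0 0 0 1;0 0 0.3 0 1;0 0 0.6 0 1;0 0 0.9 0 1;0 0 0.5 0 1;0 0 0 0 1;0 0 0 0 1' 20
python3 - <<'E'
from m import *
im,_=snap('side');s=read_state();p=s['eef_pos'];print(p)
cv2.imwrite('pics/s7.png',cv2.resize(im[150:290,330:470,::-1],None,fx=4,fy=4,interpolation=cv2.INTER_CUBIC))
c=camera_info('side');K=np.array(c['intrinsics']);T=np.linalg.inv(np.array(c['world_from_camera']))
for dz in(-13,-83):
    q=K@(T@np.r_[p+[0,0,dz],1])[:3];q=q[:2]/q[2];print('vertical would be',q,(q-[330,150])*4)
for r in range(int(q[1])-30,int(q[1])+4,3):print(r,im[r,int(q[0])-8:int(q[0])+12].mean(1).astype(int))
print('col0',int(q[0])-8)
E
```

```text
clock: 15.73
eef_pos: [516.5, -144.1, 261.2]
eef_rot: [-3.141, 0.002, 2.998]
wrist_force: [-1.0, -0.5, -1.7]
finger_gap: 23.8
finger_force: 20.0
[ 516.1 -144.   259.9]
vertical would be [373.2 199.5] [172.7 198. ]
vertical would be [371.2 233.5] [164.6 333.8]
203 [133 132 132 133 130 132 134 137  76  51  53  85 136 140 138 135 135 135
 135 136]
206 [120 124 127 131 133 133 135 119  68  52  47 104 130 129 125 126 129 133
 136 138]
209 [127 127 125 123 122 122 126  99  60  54  50 128 133 133 133 134 133 132
 128 124]
212 [123 126 127 128 128 127 129  83  56  51  64 122 130 130 131 135 132 130
 134 134]
215 [131 129 125 121 120 122 132  75  53  52  86 121 126 126 126 130 130 128
 132 132]
218 [134 136 135 134 133 130 115  66  51  47 106 127 130 129 127 126 126 126
 130 131]
221 [124 124 124 130 135 138 104  59  51  53 122 125 123 123 125 129 128 129
 128 128]
224 [134 133 129 128 125 128  85  55  52  83 133 136 133 132 128 125 123 123
 122 123]
227 [126 132 133 135 134 139  77  52  51 105 125 130 134 135 136 134 131 130
 128 125]
230 [121 120 120 120 129 117  67  51  67 111 129 113  93  95 119 130 136 136
 135 133]
233 [120 119 119 120 122 123 124 111  96  93  93  93  93  93  93  92  97 118
 122 130]
236 [116 120 125 101 103  95  91  81  70  80  57  84  93  95  91  91  91  94
  91 109]
col0 363
```

View pics/s7.png

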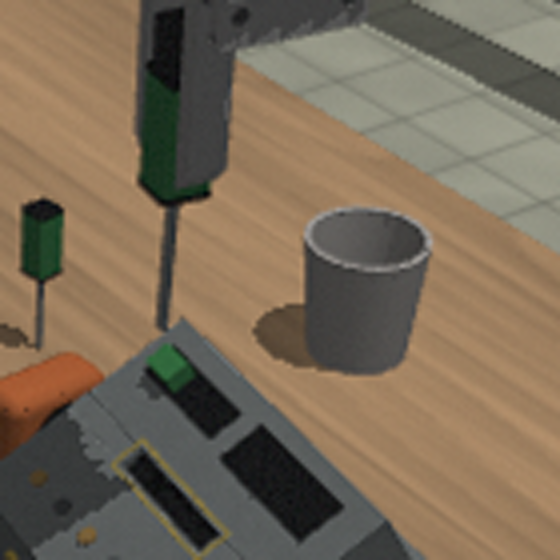

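```bash
python3 -m handwheel '0.11 0.733 0 0.55 1;0.11 0.733 0 0.55 1;0.11 0.733 0 0.55 1;0.11 0.733 0 0.55 1;0.11 0.733 0 0.55 1;0.11 0.733 0 0.55 1;0.11 0.733 0 0.55 1;0.11 0.733 0 0.55 1;0.11 0.733 0 0.55 1;0.11 0.733 0 0.55 1;0.11 0.733 0 0.55 1;0.11 0.733 0 0.55 1'; python3 -m handwheel '0 0 -0.5 0 1;0 0 -0.5 0 1;0 0 -0.5 0 1;0 0 0 0 1;0 0 0 0 1'
python3 - <<'E'
from m import *
im,_=snap('side');print(read_state()['eef_pos'])
cv2.imwrite('pics/s8.png',cv2.resize(im[110:250,230:370,::-1],None,fx=4,fy=4,interpolation=cv2.INTER_CUBIC))
E
```

```text
clock: 16.78
eef_pos: [568.7, 209.1, 258.7]
eef_rot: [3.141, -0.003, -2.707]
wrist_force: [0.1, -0.9, -0.6]
finger_gap: 24.0
finger_force: 20.0
clock: 17.2
eef_pos: [568.5, 207.5, 199.2]
eef_rot: [3.141, -0.003, -2.709]
wrist_force: [0.3, 0.6, -0.2]
finger_gap: 23.9
finger_force: 20.0
[569.1 207.6 200.7]
```

View pics/s8.png

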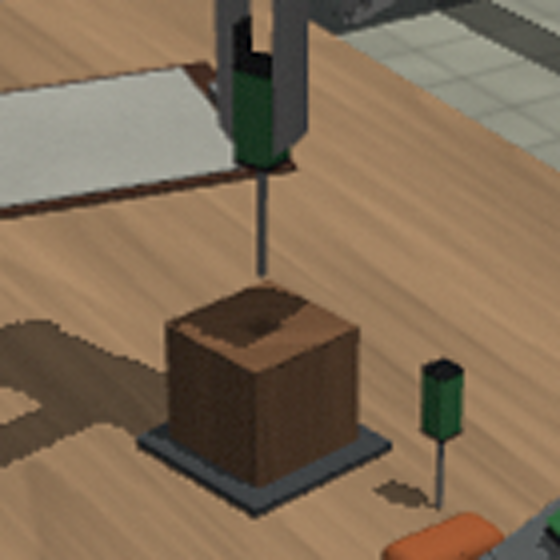

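```bash
python3 -m handwheel '0 0 -0.5 0 1;0 0 -0.15 0 1;0 0 0 0 1'|grep -E 'pos|wrist'; for i in 1 2 3 ; do python3 -m handwheel '0 0 -0.15 0 1;0 0 0 0 1' | grep -E 'pos|wrist'; done
```

```text
eef_pos: [568.8, 207.5, 174.0]
wrist_force: [0.6, -0.0, -1.4]
eef_pos: [569.2, 207.6, 168.7]
wrist_force: [0.4, 0.2, -1.0]
eef_pos: [569.0, 207.6, 162.1]
wrist_force: [-0.4, 1.2, -1.2]
eef_pos: [568.9, 207.6, 155.8]
wrist_force: [-0.0, -0.2, -0.6]
```

In the hole. Lower the rest, feeling for the seat.

```bash
python3 -m handwheel '0 0 -0.3 0 1;0 0 -0.3 0 1;0 0 -0.3 0 1;0 0 -0.3 0 1;0 0 0 0 1' | grep -E 'pos|wrist'; for i in 1 2 3 4; do python3 -m handwheel '0 0 -0.06 0 1;0 0 0 0 1' | grep -E 'pos|wrist'; done
```

```text
eef_pos: [567.9, 207.3, 105.2]
wrist_force: [-0.6, -0.2, -0.3]
eef_pos: [569.2, 207.7, 106.1]
wrist_force: [-0.5, -0.3, -0.5]
eef_pos: [569.3, 207.7, 104.0]
wrist_force: [0.2, 0.7, -0.8]
eef_pos: [569.2, 207.7, 101.3]
wrist_force: [-0.5, -0.2, -0.9]
eef_pos: [569.1, 207.7, 98.7]
wrist_force: [0.6, -0.7, -1.2]
```

```bash
for i in 1 2 3; do python3 -m handwheel '0 0 -0.05 0 1;0 0 0 0 1' | grep -E 'pos|wrist'; done
```

```text
eef_pos: [569.1, 207.7, 96.8]
wrist_force: [-0.7, 0.5, -1.3]
eef_pos: [569.4, 207.8, 96.4]
wrist_force: [-5.1, -1.6, 10.7]
eef_pos: [570.0, 208.0, 95.8]
wrist_force: [-6.6, -1.9, 21.1]
```

```bash
python3 -m handwheel '0 0 0.06 0 1;0 0 0 0 1;0 0 0 0 1' 3|grep wrist; python3 -m handwheel '0 0 0 0 0.3;0 0 0 0 0.3;0 0 0 0 0.3;0 0 0 0 0.3;0 0 0 0 0.3;0 0 0 0 0.3;0 0 0 0 0.3;0 0 0 0 0.3;0 0 0 0 0.3;0 0 0 0 0.3' ; python3 -m handwheel '0 0 0.3 0 0.3;0 0 0.7 0 0.3;0 0 0.9 0 0.3;0 0 0.9 0 0.3;-0.6 0 0.5 0 0.3;-0.9 0 0 0 0.3;-0.9 0 0 0 0.3;-0.6 0 0 0 0.3;0 0 0 0 0.3'
python3 - <<'E'
from m import *
im,d=snap('side');cv2.imwrite('pics/s9.png',cv2.resize(im[130:350,220:450,::-1],None,fx=2.6,fy=2.6,interpolation=cv2.INTER_CUBIC))
w=cloud('side',d)[160:240,262:330].reshape(-1,3);t=w[(w[:,2]>139)&(w[:,2]<155)];print(len(t),np.percentile(t[:,2],[50,95,100]),t.mean(0))
E
```

```text
wrist_force: [-1.3, -0.2, 4.8]
clock: 20.67
eef_pos: [569.2, 207.7, 95.5]
eef_rot: [-3.142, 0.0, -2.709]
wrist_force: [0.2, -0.4, -0.4]
finger_gap: 65.5
finger_force: 0.0
clock: 21.42
eef_pos: [446.2, 207.9, 229.2]
eef_rot: [3.141, 0.001, -2.708]
wrist_force: [0.6, -0.4, 1.1]
finger_gap: 65.9
finger_force: 0.0
81 [144.8 147.2 148.1] [565.6 203.2 144.4]
```

View pics/s9.png

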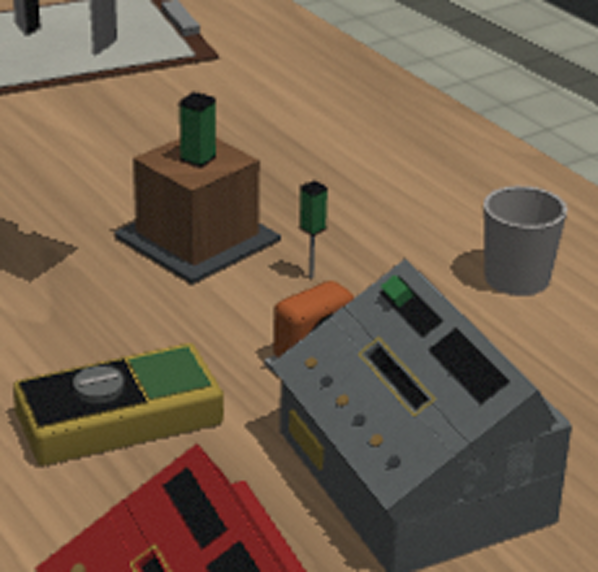

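```bash
python3 - <<'E'
from m import *
for n,B in {'top':(155,190,230,255),'side':(275,155,320,215)}.items():
    im,d=snap(n);w=cloud(n,d);u0,v0,u1,v1=B
    w1=w[v0:v1,u0:u1].reshape(-1,3);k=d[v0:v1,u0:u1].ravel()>0;w1=w1[k]
    t=w1[(w1[:,2]>138)&(w1[:,2]<152)];A=np.c_[t[:,:2]-t[:,:2].mean(0),np.ones(len(t))]
    if n=='side': t=t[t[:,2]>141];A=np.c_[t[:,:2]-t[:,:2].mean(0),np.ones(len(t))]
    c=np.linalg.lstsq(A,t[:,2],rcond=None)[0];print(n,len(t),t.mean(0),'slope deg',np.degrees(c[:2]),rect(t))
    t=w1[(w1[:,2]>88)&(w1[:,2]<100)&(abs(w1[:,0]-567)<30)&(abs(w1[:,1]-207)<30)];print(' low',len(t),t.mean(0))
E
```

```text
top 131 [569.6 199.4 144.8] slope deg [1.8 3.7] ((568.9002075195312, 201.38665771484375), (24.915451049804688, 17.390562057495117), 24.71139907836914)
 low 43 [562.9 196.   92.9]
side 73 [565.2 203.6 144.7] slope deg [ 1.8 -0.1] ((564.4071044921875, 204.4735870361328), (34.463600158691406, 27.120513916015625), 34.80820846557617)
 low 63 [562.2 198.9  93.2]
```

```bash
python3 -m handwheel '-0.5 0.8 0 0 0.3;-0.5 0.8 0 0 0.3;-0.5 0.8 0 0 0.3;-0.5 0.8 0 0 0.3;-0.5 0.8 0 0 0.3;0 0 0 0 0.3'|grep pos; python3 - <<'E'
from m import *
im,d=snap('top');w=cloud('top',d);w1=w[190:255,155:230].reshape(-1,3);w1=w1[d[190:255,155:230].ravel()>0]
t=w1[(w1[:,2]>141)&(w1[:,2]<152)];A=np.c_[t[:,:2]-t[:,:2].mean(0),np.ones(len(t))]
c=np.linalg.lstsq(A,t[:,2],rcond=None)[0];print(len(t),t.mean(0),'slope deg',np.degrees(c[:2]),rect(t))
r=w1[(w1[:,2]>80)&(w1[:,2]<89)];A=np.c_[r[:,:2]-r[:,:2].mean(0),np.ones(len(r))]
print('rack slope',np.degrees(np.linalg.lstsq(A,r[:,2],rcond=None)[0][:2]),rect(r))
E
```

```text
eef_pos: [347.0, 371.8, 227.3]
214 [567.  204.4 145. ] slope deg [0.2 0.4] ((567.5233764648438, 204.89466857910156), (25.151905059814453, 24.422414779663086), 23.214689254760742)
rack slope [0.2 0.1] ((567.2127075195312, 207.6955108642578), (81.27508544921875, 81.14158630371094), 10.333012580871582)
```

Upright, level and at its original height, so it is fully seated; the flag is up and nothing else has moved.

```bash
python3 -c "from cell import *; print(sign_off())"
```

```text
the job is handed in; nothing more can be done
None
```

The job is handed in: the plunger was pushed home and the green flag came up, the probe is back in its rack fully seated, and the tape measure, multimeter and cup look undisturbed in the last picture (not measured).

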